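# Let the honey jar out of the rolling dispenser

## Task

Let the honey jar (amber, grey lid) out of the jar dispenser: press the green paddle of its lane down so that the seesaw lever lifts the gate and the jar rolls down to the stop by itself. Then press the orange tab at the other end of that lever until the gate is fully shut again. Grasp nothing, do not touch the jars, keep the mustard jar's gate shut, and leave the other things where they stand.

Things in the scene. Friction and masses are not known exactly. Their poses are not given: they have to be found in the camera images.
- dispenser: Fixed wooden two-lane jar dispenser, 170 mm across (x), 307 mm long (y), turned a little about z. Origin on the worktop, midway between the lanes, at the gate line; z up. Lane centres x = -41 mm (front) and +41 mm (back), 76 mm wide inside; floors slope down 0.13 rad towards -y, 33 mm high at the gates (y = 0). Over each lane a seesaw lever, pivot at y = +100, z = 112 mm, axis along x.
- front_lever (a joint): Seesaw lever of the front lane, the one nearer the robot (dispenser -x); rad. 0 = gate shut, paddle arm rising 0.20 rad; 0.42 (its stop) = gate fully raised, paddle arm falling 0.22 rad. A jar passes from about 0.36. Stiff (some 3 to 5 N at either end): it stays where it is left, so the gate must be pressed shut.
- front_paddle (a point): Middle of the top face of the ribbed green paddle (48 mm along x, 44 mm along y) on the uphill end of the front lane's lever, at dispenser x = -53 mm. Gate shut: y = +196 mm, z = 140 mm, sloping 0.20 rad; pressed fully down: y = +199 mm, z = 98 mm, sloping 0.22 rad the other way.
- front_gate_tab (a point): Middle of the top face of the flat orange tab (48 mm along x, 36 mm along y) over the aluminium gate plate of the front lane (66 mm wide, 4 mm thick), on the other end of the lever, at dispenser x = -53 mm. Gate shut: y = 0, z = 120 mm, level; gate fully raised: y = +12 mm, z = 160 mm, sloping 0.42 rad.
- back_lever (a joint): Seesaw lever of the back lane, the one farther from the robot (dispenser +x); rad. 0 = gate shut, paddle arm rising 0.20 rad; 0.42 (its stop) = gate fully raised, paddle arm falling 0.22 rad. A jar passes from about 0.36. Stiff (some 3 to 5 N at either end): it stays where it is left, so the gate must be pressed shut.
- back_paddle (a point): Middle of the top face of the ribbed green paddle (48 mm along x, 44 mm along y) on the uphill end of the back lane's lever, at dispenser x = +29 mm. Gate shut: y = +196 mm, z = 140 mm, sloping 0.20 rad; pressed fully down: y = +199 mm, z = 98 mm, sloping 0.22 rad the other way.
- back_gate_tab (a point): Middle of the top face of the flat orange tab (48 mm along x, 36 mm along y) over the aluminium gate plate of the back lane (66 mm wide, 4 mm thick), on the other end of the lever, at dispenser x = +29 mm. Gate shut: y = 0, z = 120 mm, level; gate fully raised: y = +12 mm, z = 160 mm, sloping 0.42 rad.
- honey_center (a point): Centre of the honey jar: glass jar with amber contents and a grey metal lid, diameter 50 mm, 70 mm long, about 0.16 kg. It starts lying across one of the lanes, against the uphill side of that lane's gate, and rolls down to the stop by itself when the gate is up (about 1 s).
- mustard_center (a point): Centre of the mustard jar: jar with light brown contents and a yellow lid, diameter 49 mm, 66 mm long, about 0.22 kg, lying in the same way against the gate of the other lane.
- front_stop (a point): Where a jar's centre lies when it rests against the cork-faced stop at the low end of the front lane.
- back_stop (a point): Where a jar's centre lies when it rests against the cork-faced stop at the low end of the back lane. Wall cabinets hang about 590 mm above the worktop beyond world x = 0.62 m, so work low over the back lane: a hand held high there meets them.
- pepper_mill: Dark wooden pepper mill, 58 mm wide, 150 mm high, loose on the worktop; origin at the centre of its underside. A bystander.
- salt_shaker: Glass salt shaker with a grey cap, 44 mm wide, 90 mm high, loose on the worktop; origin at the centre of its underside. A bystander.
- bean_jar: Glass jar with brown contents and a wooden lid, 63 mm wide, 138 mm high, loose on the worktop; origin at the centre of its underside. A bystander.
- sugar_jar: Small glass jar with a wooden lid, 59 mm wide, 78 mm high, loose on the worktop; origin at the centre of its underside. A bystander.
- salt_jar: Slim glass jar with white contents and a steel cap, 43 mm wide, 108 mm high, loose on the worktop; origin at the centre of its underside. A bystander.
- honey: The honey jar itself; origin at the centre of its underside (the end away from the lid), z towards the lid, 35 mm from its centre.
- mustard: The mustard jar itself; origin at the centre of its underside, z towards the lid, 33 mm from its centre.
Not all that is in view belongs to the job. Leave any red look-alike of the honey alone.

How it is judged (in metres and radians):
On the way, in this order (a step that is already met when the one before it is completed fails the run):
1. the honey jar's gate is lifted by its lever (lever past 0.2 rad) (((x of honey_center in the frame of dispenser below 0 m and value of joint front_lever above 0.2 rad) or (x of honey_center in the frame of dispenser above 0 m and value of joint back_lever above 0.2 rad))), for 0.02 s.
2. the honey jar has rolled down to the stop of its lane (y of honey_center in the frame of dispenser below -0.11 m and height (world z) of honey_center below 0.06 m), for 0.2 s.
At the end, for the whole second after the job is handed in: The honey jar lies at the stop of its lane (centre within 30 mm of the stop point), both levers are back within 0.08 rad of shut and at rest, and the mustard jar is within 30 mm of where it started (all of step 2 and (distance between honey_center and front_stop below 0.03 m or distance between honey_center and back_stop below 0.03 m) and value of joint each of front_lever, back_lever below 0.08 rad and distance of mustard_center from where it was at the start of the episode below 0.03 m and velocity of joint each of front_lever, back_lever below 0.05 rad/s); the robot touches nothing.
It fails at once if a jar is touched by the robot (over 1 N) (contact force between any of the fingers, the arm and honey above 1 N or contact force between any of the fingers, the arm and mustard above 1 N).
It fails at once if a jar is lifted out of its lane (centre over 100 mm high) (height (world z) of any of honey_center, mustard_center above 0.1 m).
It fails at once if the mustard jar's gate is opened (lever past 0.15 rad) ((x of honey_center in the frame of dispenser below 0 m and value of joint back_lever above 0.15 rad) or (x of honey_center in the frame of dispenser above 0 m and value of joint front_lever above 0.15 rad)).
It fails at once if a bystander is shifted by more than 20 mm (distance of any of pepper_mill, salt_shaker, bean_jar, sugar_jar, salt_jar from where it was at the start of the episode above 0.02 m).
It also fails if it takes over 32 s, if anything falls off the work surface, if the arm or the gripper's body presses on something with over 40 N, if the wrist force passes 120 N, or if a joint passes its speed limit or range.

## Robot

A 7-joint arm with a two-finger parallel gripper is mounted at the origin on a cart in front of the work surface, level with it; the furniture and walls round the work are solid. World frame = base frame: x ahead of the robot, y to its left, z up, the work surface at z = 0. Lengths are in mm, angles in degrees, forces in N, time in s.
With the tool pointing down it reaches from about 425 to 1025 mm from the base axis. Payload 3.6 kg.
Tool frame: the origin (TCP) lies at the very end of the fingers, on their centre line; the grasp point (between the pads) lies 19 mm behind it (bot.hold_point_z is the distance from the TCP to the grasp point, in mm); z points along the fingers, y is the direction in which the jaws open and shut (so a half turn about z gives the same grasp; the last joint's range is limited). The gripper opens to 85 mm and grips with 20 to 120 N. Pads are 22 mm wide; open, the fingers measure 114 mm over their backs; the gripper's body (76 mm by 85 mm) begins 54 mm behind the grasp point. The pads swing forward as they close: fully open they stand 13 mm farther back than shut.
Start: joints at [-79.441, 33.873, 2.773, 92.16, -1.908, 54.013, -1.931], TCP at [198.82, 697.209, 211.202] pointing down, gripper open.
Joint ranges: [-153.93, 153.93], [-27.13, 128.08], [-72.61, 78.16], [10.71, 143.7], [-87.88, 267.88], [4.46, 118.87], [-176.78, 176.78]. Speed limits (degrees/s): [147.25, 147.25, 180, 180, 180, 180, 180].

## Interface

Orientations are given as a 3x3 rotation matrix whose columns are the frame's x, y, z axes.
In Python, from bench import bot gives the robot as it stands.
- The arm moves only by the tool play_rows, never from a script. Its argument "deltas" is a list of rows, each an object of numbers: "tx", "ty", "tz": the shift along the tool's x, y, z in m; "rx", "ry", "rz": the turn, a rotation vector about the tool's x, y, z in units of 10 degrees (1.0 is 10 degrees); "claw": the closure in counts, from 0 (fully open) to 255 (shut). A call has 1 to 10 rows; each row shifts and turns the pose as measured when the row begins, along the tool's axes as they then stand; what a row does not reach is not made up. A row lasts 1/8 s, in which the tool goes at most 62.5 mm and 10.7 degrees, less where a joint would pass 70% of its speed; a pose out of reach is approached as far as the arm can. A call is refused whole if a number of a shift passes 0.0625 or a number of a turn 1, either way. A call with a gripper value outside its range is refused whole. The fingers move at their own pace and stop on an object; "force" is the grip in N (left out, the last holds). Time passes only in rows, so rows that do not move let the fingers close. It gives the time, the measured TCP pose, the force and the opening at its end, in the units of the state.
- bot.state(): the state, without advancing time (a new reading comes with each control period).
- bot.grab_frame(name): name is "scene" or "side" or "wrist"; returns (picture, depth): 384x512x3 uint8, blue, green, red; 384x512 float32, mm along the optical axis (not along the pixel's ray), 0 where there is no reading.
- bot.calibration(name): a dict with "camera_matrix" (3x3 intrinsics, pixels), "R" (3x3) and "t" (3): a world point X has camera coordinates R X + t. Camera axes: x right, y down, z forward; pixel columns grow to the right and rows downward; lengths in mm; the calibration is good to about 2 mm. A picture is of the moment at which its call begins: read the wrist's pose just before it. calibration takes no time and is no camera call; for the wrist camera it gives the pose at the moment of the call.
- bot.close_job(): hands the job in, once; it reports no verdict.
The state is a dict: "clock": time; "joint_positions": joint angles; "dq": joint speeds; "effort": joint torques, N m; "ee_pos": TCP position; "ee_rot": TCP orientation; "contact_force": force on the tool from outside, world axes, zero at the start; "moment": the same for the moment, N m; "gripper_width": finger opening in mm.
Only numpy, scipy, OpenCV 4.12 (cv2) and the standard library are available. Lean on these libraries where they do the work, as an engineer would, in place of code of your own. Each camera call takes 0.05 s, during which the arm holds its last target. There are 200 camera calls.

## Working session

There is one attempt and no reset: what is moved stays moved. The work goes in short steps, Python scripts to look and compute and a tool call to move; the robot and the scene stay as the last step left them, time stands still between calls to the robot, and variables do not carry over. Pictures are saved under pics/ and viewed, about 8 in all and at most 12, crops included, and the job is handed in when it is done.

Besides the shell and the picture viewer there is one more tool, called after "Request:" as a command line: name --argument value ..., lists and objects as JSON in quotes. play_rows: Moves the arm, as the interface text tells. Its arguments: {"type":"object","properties":{"deltas":{"type":"array","items":{"type":"object","properties":{"tx":{"type":"number"},"ty":{"type":"number"},"tz":{"type":"number"},"rx":{"type":"number"},"ry":{"type":"number"},"rz":{"type":"number"},"claw":{"type":"number"}}}},"force":{"type":"number"}},"required":["deltas"]}

```bash
mkdir -p pics; python3 - <<'E'
from bench import bot
import cv2,numpy as np
for n in("scene","side"):
    p,d=bot.grab_frame(n); cv2.imwrite(f"pics/{n}0.png",p); np.save(f"pics/{n}0.npy",d)
    c=bot.calibration(n); print(n,c)
a=np.hstack([cv2.imread("pics/scene0.png"),cv2.imread("pics/side0.png")])
s=bot.state();print(s["clock"],s["ee_pos"],s["ee_rot"],s["contact_force"],s["gripper_width"])
cv2.imwrite("pics/s0.png",cv2.resize(cv2.imread("pics/scene0.png"),(800,600)))
cv2.imwrite("pics/d0.png",cv2.resize(cv2.imread("pics/side0.png"),(800,600)))
E
```

```text
scene {'camera_matrix': array([[354.22225052,   0.        , 253.05240188],
       [  0.        , 354.22225052, 190.33180297],
       [  0.        ,   0.        ,   1.        ]]), 'R': array([[ 0.88098019, -0.47249455, -0.02495608],
       [-0.26640909, -0.45175684, -0.85143523],
       [ 0.39102443,  0.7567461 , -0.52386567]]), 't': array([-534.09566644,  236.05444387,  974.62996165])}
side {'camera_matrix': array([[412.17389143,   0.        , 252.03869204],
       [  0.        , 412.17389143, 192.00444868],
       [  0.        ,   0.        ,   1.        ]]), 'R': array([[-0.99424085, -0.1046367 , -0.02315808],
       [-0.02524991,  0.43872403, -0.89826703],
       [ 0.1041517 , -0.89250904, -0.43883942]]), 't': array([ 585.70243509,  137.24622813, 1309.07435737])}
0.1 [198.59030148 696.45635419 210.17156547] [[-9.61682619e-01  2.74164807e-01 -4.46019819e-04]
 [ 2.74165150e-01  9.61680659e-01 -1.94416254e-03]
 [-1.04092313e-04 -1.99195041e-03 -9.99998011e-01]] [ 0.04648647  0.38188259 -0.11514834] 85.59124679433461
```

View pics/s0.png

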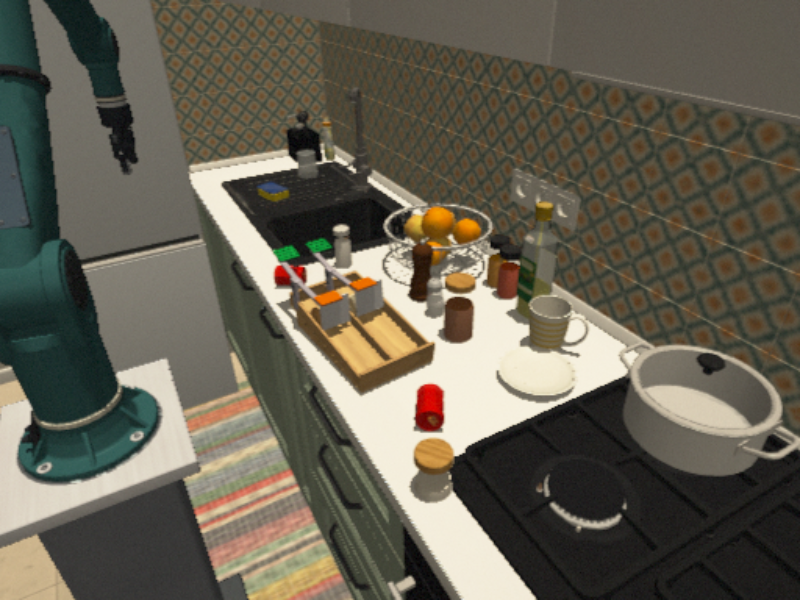

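View pics/d0.png

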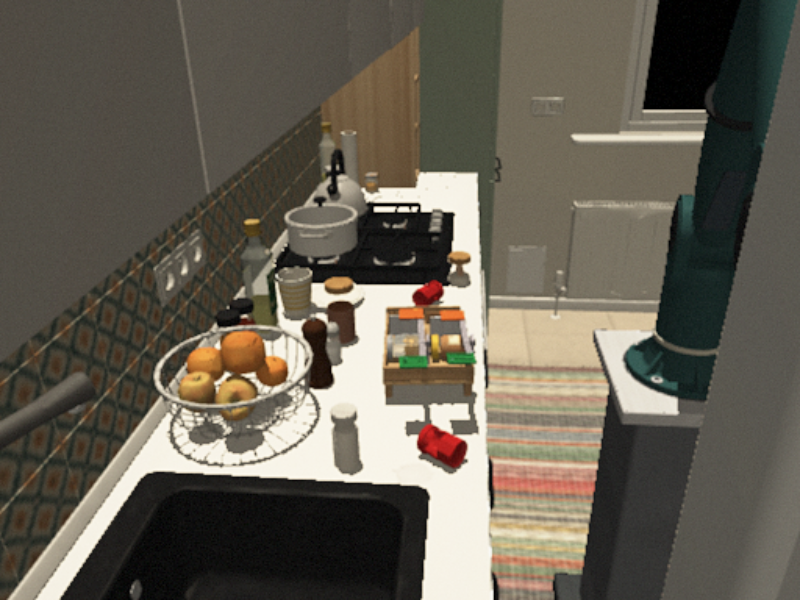

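The scene picture shows the dispenser at about (350,325), with its orange tabs at (330,297) and (363,285) and its green paddles at (287,253) and (318,245). In the side picture the dispenser is at (428,350). The jars lie at about (405,345) and (445,345), and there are red look-alikes outside at (442,445) and (428,293). I'll take a closer crop to tell the honey from the mustard.

```bash
python3 - <<'E'
import cv2,numpy as np
a=cv2.imread("pics/side0.png")[185:265,235:315]; b=cv2.imread("pics/scene0.png")[140:255,165:285]
cv2.imwrite("pics/c0.png",np.hstack([cv2.resize(a,(400,400),interpolation=cv2.INTER_CUBIC),cv2.resize(b,(400,400),interpolation=cv2.INTER_CUBIC)]))
from bench import bot
c={n:bot.calibration(n) for n in("scene","side")}
for n in c:
    im=cv2.imread(f"pics/{n}0.png");h=cv2.cvtColor(im,cv2.COLOR_BGR2HSV);d=np.load(f"pics/{n}0.npy")
    K,R,t=c[n]["camera_matrix"],c[n]["R"],c[n]["t"]
    for nm,lo,hi in(("green",(50,150,60),(80,255,255)),("orange",(6,200,180),(14,255,255))):
        k,l,s,ce=cv2.connectedComponentsWithStats(cv2.inRange(h,lo,hi))
        for i in range(1,k):
            if s[i,4]<25: continue
            v,u=np.nonzero(l==i);z=d[v,u];P=np.linalg.inv(K)@np.vstack([u,v,np.ones_like(u)])*z
            X=R.T@(P-t[:,None]);X=X[:,z>0]
            print(n,nm,s[i],ce[i].round(1),np.median(X,1).round(0),X.min(1).round(0),X.max(1).round(0))
E
```

```text
scene green [195 152  18   9 106] [203.6 156.3] [534. 230. 134.] [ 505.  203. -125.] [718. 740. 140.]
scene green [175 157  17  10 112] [183.2 161.6] [450. 217. 140.] [425. 195. -96.] [599. 728. 145.]
scene orange [225 178  16   7  64] [232.  181.1] [548.  29. 126.] [526.  11.  74.] [590. 133. 129.]
scene orange [202 187  17   8  77] [209.4 190.4] [465.  20. 121.] [445.   2. 115.] [490.  47. 122.]
side green [286 226  18   7  83] [295.1 229.1] [447. 221. 139.] [426. 198. 132.] [472. 241. 143.]
side green [256 228  17   7 104] [264.2 231.4] [528. 232. 134.] [507. 207. 130.] [553. 250. 138.]
```

View pics/c0.png

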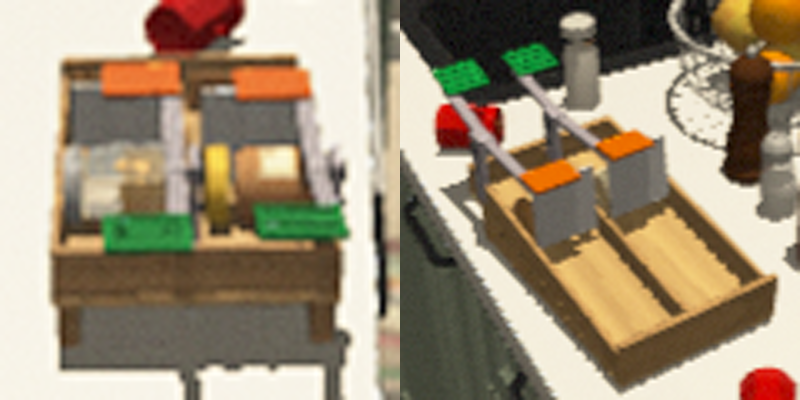

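The front jar has a yellow lid and brown contents, so it is the mustard. The honey is the back jar, which means the back lever. From the tabs and paddles I get a dispenser origin near (518,26) and a yaw of about 0.09 rad. That puts the back paddle at about (530,228,136) and the back tab, with the gate shut, at about (547,29,122). I'll move above the back paddle with the fingers shut.

Request:
play_rows --deltas '[{"tx": -0.02, "ty": -0.016, "claw": 255}, {"tx": -0.044, "ty": -0.036, "claw": 255}, {"tx": -0.044, "ty": -0.036, "claw": 255}, {"tx": -0.044, "ty": -0.036, "claw": 255}, {"tx": -0.044, "ty": -0.036, "claw": 255}, {"tx": -0.044, "ty": -0.036, "claw": 255}, {"tx": -0.044, "ty": -0.036, "claw": 255}, {"tx": -0.044, "ty": -0.036, "claw": 255}, {"tx": -0.044, "ty": -0.036, "claw": 255}, {"claw": 255}]'

```text
invalid input at $.deltas[0]: expected keys tx, ty, tz, rx, ry, rz, claw
```

Request:
play_rows --deltas '[{"tx": -0.02, "ty": -0.016, "tz": 0, "rx": 0, "ry": 0, "rz": 0, "claw": 255}, {"tx": -0.044, "ty": -0.036, "tz": 0, "rx": 0, "ry": 0, "rz": 0, "claw": 255}, {"tx": -0.044, "ty": -0.036, "tz": 0, "rx": 0, "ry": 0, "rz": 0, "claw": 255}, {"tx": -0.044, "ty": -0.036, "tz": 0, "rx": 0, "ry": 0, "rz": 0, "claw": 255}, {"tx": -0.044, "ty": -0.036, "tz": 0, "rx": 0, "ry": 0, "rz": 0, "claw": 255}, {"tx": -0.044, "ty": -0.036, "tz": 0, "rx": 0, "ry": 0, "rz": 0, "claw": 255}, {"tx": -0.044, "ty": -0.036, "tz": 0, "rx": 0, "ry": 0, "rz": 0, "claw": 255}, {"tx": -0.044, "ty": -0.036, "tz": 0, "rx": 0, "ry": 0, "rz": 0, "claw": 255}, {"tx": -0.044, "ty": -0.036, "tz": 0, "rx": 0, "ry": 0, "rz": 0, "claw": 255}, {"tx": 0, "ty": 0, "tz": 0, "rx": 0, "ry": 0, "rz": 0, "claw": 255}]'

```text
clock: 1.35
ee_pos: [479.5, 289.2, 205.7]
ee_rot: [[-0.962, 0.272, -0.004], [0.272, 0.962, -0.007], [0.002, -0.008, -1.0]]
contact_force: [-0.0, 0.9, 0.4]
gripper_width: 0.1
```

Request:
play_rows --deltas '[{"tx": -0.034, "ty": -0.023, "tz": 0.0, "rx": 0, "ry": 0, "rz": 0, "claw": 255}, {"tx": -0.034, "ty": -0.023, "tz": 0.01, "rx": 0, "ry": 0, "rz": 0, "claw": 255}, {"tx": 0, "ty": 0, "tz": 0.02, "rx": 0, "ry": 0, "rz": 0, "claw": 255}, {"tx": 0, "ty": 0, "tz": 0, "rx": 0, "ry": 0, "rz": 0, "claw": 255}]'

```text
clock: 1.85
ee_pos: [532.0, 227.7, 174.4]
ee_rot: [[-0.963, 0.269, -0.006], [0.269, 0.963, -0.005], [0.005, -0.006, -1.0]]
contact_force: [-0.1, -0.3, 0.0]
gripper_width: 0.1
```

```bash
cat > h.py <<'E'
from bench import bot
import cv2,numpy as np
def look(tag,boxes):
    print(bot.state()["ee_pos"].round(1) if hasattr(bot.state()["ee_pos"],"round") else bot.state()["ee_pos"])
    o=[]
    for n,(x0,y0,x1,y1) in boxes.items():
        p,d=bot.grab_frame(n)
        o.append(cv2.resize(p[y0:y1,x0:x1],(400,400),interpolation=cv2.INTER_CUBIC))
    cv2.imwrite(f"pics/{tag}.png",np.hstack(o))
E
python3 -c "
from h import *
look('l1',{'scene':(145,110,265,225),'side':(220,160,320,260)})"
```

```text
[532.  227.7 174.4]
```

View pics/l1.png

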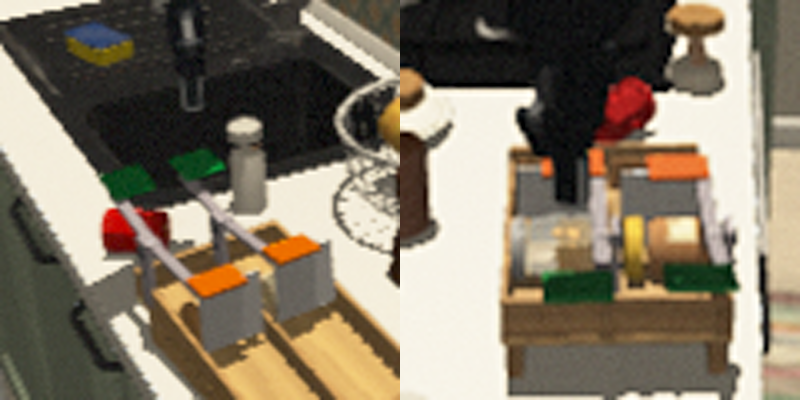

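The left half shows the fingertips at (190,105), above the back paddle at (195,165). In the right half they are over the back paddle at (575,285). Both line up, so I'll press down.

Request:
play_rows --deltas '[{"tx": 0, "ty": 0, "tz": 0.015, "rx": 0, "ry": 0, "rz": 0, "claw": 255}, {"tx": 0, "ty": 0, "tz": 0.015, "rx": 0, "ry": 0, "rz": 0, "claw": 255}, {"tx": 0, "ty": 0, "tz": 0.01, "rx": 0, "ry": 0, "rz": 0, "claw": 255}, {"tx": 0, "ty": 0, "tz": 0.01, "rx": 0, "ry": 0, "rz": 0, "claw": 255}]'

```text
clock: 2.45
ee_pos: [533.2, 231.1, 124.5]
ee_rot: [[-0.964, 0.264, -0.0], [0.264, 0.964, -0.001], [-0.0, -0.001, -1.0]]
contact_force: [0.1, -0.8, 0.2]
gripper_width: 0.3
```

Request:
play_rows --deltas '[{"tx": 0, "ty": 0, "tz": 0.01, "rx": 0, "ry": 0, "rz": 0, "claw": 255}, {"tx": 0, "ty": 0, "tz": 0.008, "rx": 0, "ry": 0, "rz": 0, "claw": 255}, {"tx": 0, "ty": 0, "tz": 0.006, "rx": 0, "ry": 0, "rz": 0, "claw": 255}]'

```text
clock: 2.82
ee_pos: [533.1, 233.1, 99.2]
ee_rot: [[-0.965, 0.263, -0.0], [0.263, 0.965, 0.001], [0.0, 0.001, -1.0]]
contact_force: [-0.9, 0.9, 4.3]
gripper_width: -0.0
```

Request:
play_rows --deltas '[{"tx": 0, "ty": -0.004, "tz": 0.005, "rx": 0, "ry": 0, "rz": 0, "claw": 255}, {"tx": 0, "ty": 0, "tz": 0.005, "rx": 0, "ry": 0, "rz": 0, "claw": 255}]'

```text
clock: 3.08
ee_pos: [533.2, 230.3, 89.4]
ee_rot: [[-0.965, 0.263, 0.003], [0.263, 0.965, 0.003], [-0.002, 0.003, -1.0]]
contact_force: [-1.5, 0.8, 4.0]
gripper_width: -0.3
```

```bash
python3 -c "
from h import *
look('l2',{'scene':(155,130,275,245),'side':(220,160,320,260)})"
```

```text
[533.2 230.3  89.4]
```

View pics/l2.png

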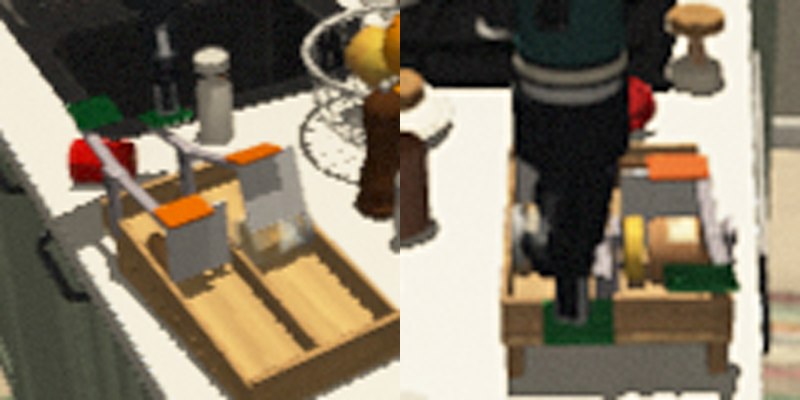

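The back gate is lifting and the honey shows below it at (275,235). I'll press on a little to the stop, then wait.

Request:
play_rows --deltas '[{"tx": 0, "ty": -0.002, "tz": 0.004, "rx": 0, "ry": 0, "rz": 0, "claw": 255}, {"tx": 0, "ty": 0, "tz": 0.004, "rx": 0, "ry": 0, "rz": 0, "claw": 255}, {"tx": 0, "ty": 0, "tz": 0.002, "rx": 0, "ry": 0, "rz": 0, "claw": 255}]'

```text
clock: 3.55
ee_pos: [533.3, 228.4, 79.1]
ee_rot: [[-0.965, 0.263, 0.004], [0.263, 0.965, 0.003], [-0.003, 0.004, -1.0]]
contact_force: [-2.8, 1.2, 12.7]
gripper_width: 0.3
```

Request:
play_rows --deltas '[{"tx": 0, "ty": 0, "tz": 0, "rx": 0, "ry": 0, "rz": 0, "claw": 255}, {"tx": 0, "ty": 0, "tz": 0, "rx": 0, "ry": 0, "rz": 0, "claw": 255}, {"tx": 0, "ty": 0, "tz": 0, "rx": 0, "ry": 0, "rz": 0, "claw": 255}, {"tx": 0, "ty": 0, "tz": 0, "rx": 0, "ry": 0, "rz": 0, "claw": 255}, {"tx": 0, "ty": 0, "tz": 0, "rx": 0, "ry": 0, "rz": 0, "claw": 255}, {"tx": 0, "ty": 0, "tz": 0, "rx": 0, "ry": 0, "rz": 0, "claw": 255}, {"tx": 0, "ty": 0, "tz": 0, "rx": 0, "ry": 0, "rz": 0, "claw": 255}, {"tx": 0, "ty": 0, "tz": 0, "rx": 0, "ry": 0, "rz": 0, "claw": 255}, {"tx": 0, "ty": 0, "tz": 0, "rx": 0, "ry": 0, "rz": 0, "claw": 255}]'

```text
clock: 4.68
ee_pos: [533.3, 228.3, 79.4]
ee_rot: [[-0.965, 0.263, 0.004], [0.263, 0.965, 0.003], [-0.003, 0.004, -1.0]]
contact_force: [-0.2, 1.6, 4.1]
gripper_width: -0.0
```

```bash
python3 -c "
from h import *
look('l3',{'scene':(155,130,285,255),'side':(220,160,320,260)})"
```

```text
[533.3 228.3  79.4]
```

View pics/l3.png

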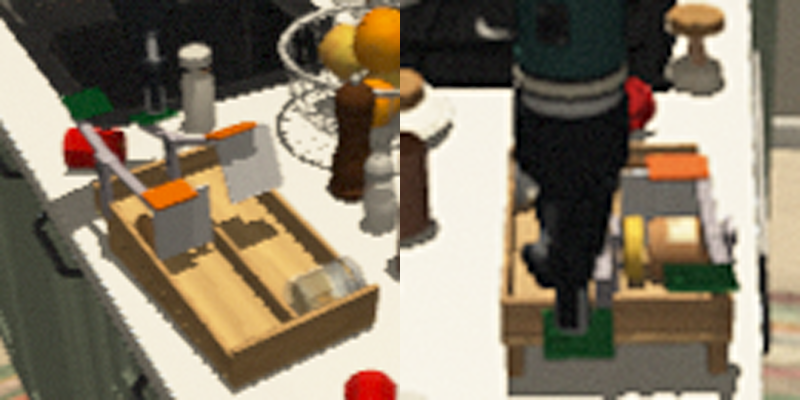

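The honey now lies at the stop, at (325,285) in the left half, with the back gate up and the tab at (232,130). I'll raise the hand and go over to the back tab.

Request:
play_rows --deltas '[{"tx": 0, "ty": 0, "tz": -0.02, "rx": 0, "ry": 0, "rz": 0, "claw": 255}, {"tx": 0, "ty": 0, "tz": -0.045, "rx": 0, "ry": 0, "rz": 0, "claw": 255}, {"tx": 0, "ty": 0, "tz": -0.045, "rx": 0, "ry": 0, "rz": 0, "claw": 255}, {"tx": 0, "ty": 0, "tz": -0.03, "rx": 0, "ry": 0, "rz": 0, "claw": 255}, {"tx": -0.013, "ty": -0.036, "tz": 0, "rx": 0, "ry": 0, "rz": 0, "claw": 255}, {"tx": -0.013, "ty": -0.037, "tz": 0, "rx": 0, "ry": 0, "rz": 0, "claw": 255}, {"tx": -0.013, "ty": -0.037, "tz": 0, "rx": 0, "ry": 0, "rz": 0, "claw": 255}, {"tx": -0.013, "ty": -0.037, "tz": 0, "rx": 0, "ry": 0, "rz": 0, "claw": 255}, {"tx": -0.013, "ty": -0.037, "tz": 0, "rx": 0, "ry": 0, "rz": 0, "claw": 255}, {"tx": 0, "ty": 0, "tz": 0, "rx": 0, "ry": 0, "rz": 0, "claw": 255}]'

```text
clock: 6.02
ee_pos: [539.9, 15.8, 216.7]
ee_rot: [[-0.963, 0.269, -0.015], [0.269, 0.963, -0.014], [0.011, -0.018, -1.0]]
contact_force: [0.1, 0.5, 0.6]
gripper_width: 0.0
```

Request:
play_rows --deltas '[{"tx": 0, "ty": 0.021, "tz": 0, "rx": 0, "ry": 0, "rz": 0, "claw": 255}, {"tx": 0, "ty": 0, "tz": 0.02, "rx": 0, "ry": 0, "rz": 0, "claw": 255}, {"tx": 0, "ty": 0, "tz": 0, "rx": 0, "ry": 0, "rz": 0, "claw": 255}]'

```text
clock: 6.4
ee_pos: [544.8, 41.5, 194.6]
ee_rot: [[-0.964, 0.265, -0.017], [0.265, 0.964, -0.013], [0.013, -0.017, -1.0]]
contact_force: [-0.0, 0.1, 0.3]
gripper_width: 0.2
```

```bash
python3 -c "
from h import *
look('l4',{'scene':(155,110,285,235),'side':(220,160,320,260)})"
```

```text
[544.8  41.5 194.6]
```

View pics/l4.png

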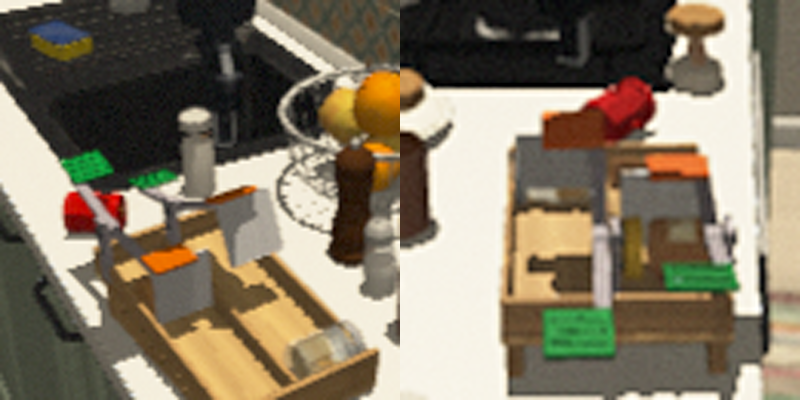

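The fingertips at (230,145) in the left half are above the raised back tab at (232,190). The honey is still at the stop. I'll press the tab down, drifting slightly towards -y.

Request:
play_rows --deltas '[{"tx": 0, "ty": -0.002, "tz": 0.015, "rx": 0, "ry": 0, "rz": 0, "claw": 255}, {"tx": 0, "ty": -0.002, "tz": 0.012, "rx": 0, "ry": 0, "rz": 0, "claw": 255}, {"tx": 0, "ty": -0.002, "tz": 0.01, "rx": 0, "ry": 0, "rz": 0, "claw": 255}, {"tx": 0, "ty": -0.002, "tz": 0.01, "rx": 0, "ry": 0, "rz": 0, "claw": 255}]'

```text
clock: 7.0
ee_pos: [545.0, 34.1, 147.8]
ee_rot: [[-0.965, 0.263, -0.01], [0.264, 0.965, -0.011], [0.007, -0.013, -1.0]]
contact_force: [-0.5, 0.5, 0.3]
gripper_width: 0.1
```

Request:
play_rows --deltas '[{"tx": 0, "ty": -0.002, "tz": 0.01, "rx": 0, "ry": 0, "rz": 0, "claw": 255}, {"tx": 0, "ty": -0.002, "tz": 0.008, "rx": 0, "ry": 0, "rz": 0, "claw": 255}, {"tx": 0, "ty": -0.002, "tz": 0.006, "rx": 0, "ry": 0, "rz": 0, "claw": 255}]'

```text
clock: 7.38
ee_pos: [545.2, 26.5, 123.0]
ee_rot: [[-0.964, 0.265, -0.006], [0.265, 0.964, -0.012], [0.003, -0.013, -1.0]]
contact_force: [0.2, 0.5, 2.9]
gripper_width: 0.3
```

Request:
play_rows --deltas '[{"tx": 0, "ty": 0.003, "tz": 0.006, "rx": 0, "ry": 0, "rz": 0, "claw": 255}, {"tx": 0, "ty": 0, "tz": 0.006, "rx": 0, "ry": 0, "rz": 0, "claw": 255}]'

```text
clock: 7.62
ee_pos: [546.0, 28.6, 110.4]
ee_rot: [[-0.964, 0.266, -0.006], [0.266, 0.964, -0.012], [0.003, -0.013, -1.0]]
contact_force: [1.1, -2.2, 3.1]
gripper_width: 0.3
```

Request:
play_rows --deltas '[{"tx": 0, "ty": 0, "tz": 0.004, "rx": 0, "ry": 0, "rz": 0, "claw": 255}, {"tx": 0, "ty": 0, "tz": 0.004, "rx": 0, "ry": 0, "rz": 0, "claw": 255}]'

```text
clock: 7.88
ee_pos: [546.0, 28.0, 101.8]
ee_rot: [[-0.964, 0.266, -0.006], [0.266, 0.964, -0.013], [0.002, -0.014, -1.0]]
contact_force: [0.2, -2.4, 3.3]
gripper_width: -0.1
```

```bash
python3 -c "
from h import *
look('l5',{'scene':(165,130,285,245),'side':(220,160,320,260)})"
```

```text
[546.   28.  101.8]
```

View pics/l5.png

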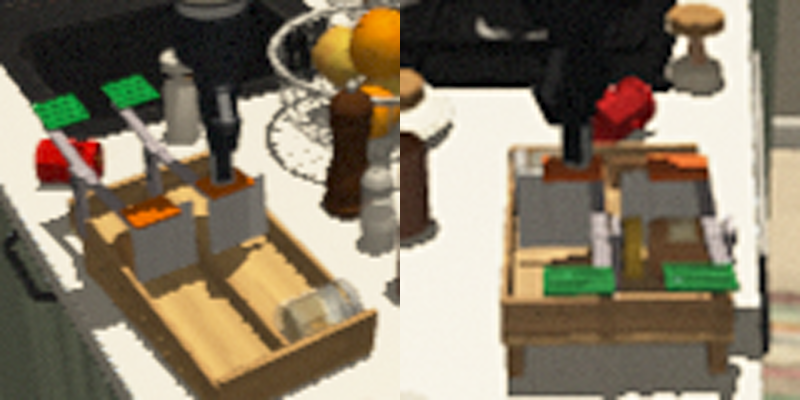

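The fingertips are on the back tab at (222,180) in the left half, and the back lever is almost level with the front one. I'll keep pressing until the force shows the stop.

Request:
play_rows --deltas '[{"tx": 0, "ty": 0, "tz": 0.003, "rx": 0, "ry": 0, "rz": 0, "claw": 255}, {"tx": 0, "ty": 0, "tz": 0.003, "rx": 0, "ry": 0, "rz": 0, "claw": 255}]'

```text
clock: 8.22
ee_pos: [545.5, 28.6, 99.5]
ee_rot: [[-0.964, 0.266, -0.009], [0.266, 0.964, -0.011], [0.005, -0.013, -1.0]]
contact_force: [-7.4, -1.2, 37.7]
gripper_width: -0.6
```

Request:
play_rows --deltas '[{"tx": 0, "ty": 0, "tz": 0.003, "rx": 0, "ry": 0, "rz": 0, "claw": 255}]'

```text
clock: 8.35
ee_pos: [545.5, 28.7, 99.6]
ee_rot: [[-0.964, 0.266, -0.009], [0.267, 0.964, -0.011], [0.006, -0.012, -1.0]]
contact_force: [-6.3, -0.5, 28.0]
gripper_width: 0.1
```

The force rose to 38 N with no more travel, so the gate is on its stop. I'll retreat straight up.

Request:
play_rows --deltas '[{"tx": 0, "ty": 0, "tz": -0.01, "rx": 0, "ry": 0, "rz": 0, "claw": 255}, {"tx": 0, "ty": 0, "tz": -0.03, "rx": 0, "ry": 0, "rz": 0, "claw": 255}, {"tx": 0, "ty": 0, "tz": -0.04, "rx": 0, "ry": 0, "rz": 0, "claw": 255}, {"tx": 0, "ty": 0, "tz": -0.03, "rx": 0, "ry": 0, "rz": 0, "claw": 255}, {"tx": 0, "ty": 0, "tz": 0, "rx": 0, "ry": 0, "rz": 0, "claw": 255}, {"tx": 0, "ty": 0, "tz": 0, "rx": 0, "ry": 0, "rz": 0, "claw": 255}]'

```text
clock: 9.1
ee_pos: [542.8, 33.4, 211.4]
ee_rot: [[-0.965, 0.263, -0.015], [0.263, 0.965, -0.008], [0.013, -0.011, -1.0]]
contact_force: [0.8, 0.2, 0.5]
gripper_width: 0.1
```

```bash
python3 -c "
from h import *
look('l6',{'scene':(165,130,285,245),'side':(220,160,320,260)})
c=bot.calibration('side');p,d=bot.grab_frame('side');h=cv2.cvtColor(p,cv2.COLOR_BGR2HSV)
K,R,t=c['camera_matrix'],c['R'],c['t']
k,l,s,ce=cv2.connectedComponentsWithStats(cv2.inRange(h,(50,150,60),(80,255,255)))
for i in range(1,k):
  if s[i,4]>25:
    v,u=np.nonzero(l==i);X=R.T@(np.linalg.inv(K)@np.vstack([u,v,np.ones_like(u)])*d[v,u]-t[:,None]);print(np.median(X,1).round(1))
"
```

```text
[542.8  33.4 211.4]
[528.9 233.8 139.6]
[447.5 222.6 139.5]
```

View pics/l6.png

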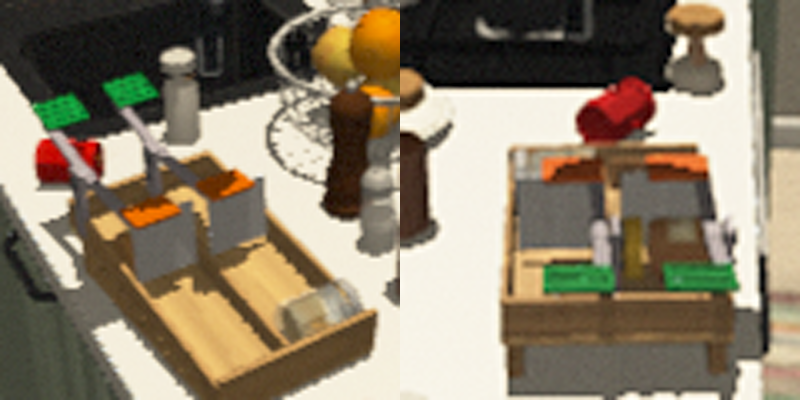

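Both paddles now measure about 140 mm high, so both gates are shut. The honey lies at the stop at (320,305) in the left half, the mustard is behind its gate, and the hand is clear.

```bash
python3 -c "
from bench import bot
print(bot.close_job())"
```

```text
the job is handed in; nothing more can be done
None
```

I let the honey jar out of the back lane and shut its gate again; the job is handed in, with no verdict reported. I pressed the back paddle down until the jar rolled to the stop. Then I pressed the back orange tab until the force rose to about 38 N with no further travel, and moved the hand clear, finishing at 9.1 s.

**Last checks:**
- **Gates:** both paddles measured about 140 mm high, which is the shut height.
- **Jars:** in the last picture the honey lay at the low end of the back lane and the mustard was still behind its shut gate. I judged both by eye and did not measure their positions.
- **Bystanders:** those in view looked unmoved.

**Disagreements:**
- **Contact height:** the reported fingertip height was about 20 mm below the given heights of the paddle and tab at both stops. I went by force and pictures instead.
- **Starting angle:** the back paddle measured about 6 mm low at the start, so that lever may have begun slightly open.

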